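# Change the wire spools on a sprung spindle rack

## Task

The spools on the wire rack are used up: lift the spindle out of its notch and draw it out, put the empty spools in the blue bin, and stand all the full spools on the rack in their place. Then pass the spindle back through all of them and the hole in the far cheek, press it in against the sprung plunger as far as it will go, until its square grip meets the notched plate, and lower its neck into the notch so that the spring holds it there. Leave the other things on the bench where they are.

Things in the scene. Friction and masses are not known exactly. Their poses are not given: they have to be found in the camera images.
- rack: Wire-spool rack screwed to the bench. Origin on the bench, midway between its two brackets; y along the spindle axis from the V plate to the plunger, z up. Plywood base 12 mm thick, 90 mm wide, y -93 to 134 mm. Spools stand in a row on the base at y -84 to 84 mm (room for three), between two 6 mm wide rails along y, centred at x = +/-28 mm, tops 20 mm above the bench.
- rack_notch (a point): Where the spindle's axis lies when its neck rests in the V: 39 mm above the bench, rack y = -87 mm, mid-thickness of the notched plate (6 mm thick, 50 mm wide, y -90 to -84 mm), which has an open 90 degree V in its top edge: apex 33 mm, upper corners 49 mm above the bench. Axes as the rack's.
- rack_hole (a point): Centre of the mouth, on the spools' side, of the 26 mm round hole in the far cheek: rack y = 84 mm, 44 mm above the bench. The cheek is 12 mm thick (to y = 96 mm), 70 mm wide, 72 mm high; behind it is the plunger's housing. Axes as the rack's.
- plunger (a joint): Sprung plunger in the cheek's hole, pushed in along rack +y by the spindle's tip; a stem with a black button shows at the far end. 0 = out, face 3 mm inside the hole's mouth; hard stop 0.027 m. Spring 1.5 N at 0, 0.25 N more per mm. Reads 0.025 with the spindle's grip pressed to the V plate, 0.019 with the spindle seated and let go, 0 with it out.
- spindle: Spindle, 140 g. Origin on its axis at the front face of the grip, x towards the tip. Square black grip 28 x 28 mm, x -60 to 0 mm; neck 8 mm thick to 12 mm; steel rod 16 mm thick to 190 mm; nose tapering to 8 mm at 202 mm. Starts seated in the rack through the empty spools, x along rack y. Lying on the bench it rests on grip and tip, tip down about 3 degrees.
- spindle_grip (a point): Middle of the square grip, on the axis, 30 mm behind the spindle's origin. The rod rides in the V 5.7 mm higher than the neck: the spindle slides level over the V and into the hole with its axis 45 to 48 mm above the bench, and drops to 39 mm when the neck is over the plate.
- spindle_tip (a point): End of the spindle's nose. With the spindle seated and let go, the spring pushes the rod's shoulder back against the V plate and the tip is at rack y = 106 mm.
- bin: Blue open box for empty spools, fixed, 170 mm (x) x 125 mm (y) x 60 mm high, walls 4 mm. Origin under its centre.
- bin_in (a point): Centre of the bin's inner floor, 4 mm above the bench.
- full1: Full spool, 130 to 230 g (2 or 3 are present, standing on the bench): white six-sided flanges 60 mm across flats, 46 mm over their outsides, 38 mm apart inside, with copper wire wound to 48 mm across between them; bore 32 mm. Axis along its own y. Origin at its centre, 30 mm above the flat it stands on. Can be gripped from above across the winding, between the flanges.
- full2: Full spool, 130 to 230 g (2 or 3 are present, standing on the bench): white six-sided flanges 60 mm across flats, 46 mm over their outsides, 38 mm apart inside, with copper wire wound to 48 mm across between them; bore 32 mm. Axis along its own y. Origin at its centre, 30 mm above the flat it stands on. Can be gripped from above across the winding, between the flanges.
- full3: Full spool, 130 to 230 g (2 or 3 are present, standing on the bench): white six-sided flanges 60 mm across flats, 46 mm over their outsides, 38 mm apart inside, with copper wire wound to 48 mm across between them; bore 32 mm. Axis along its own y. Origin at its centre, 30 mm above the flat it stands on. Can be gripped from above across the winding, between the flanges.
- empty1: Empty spool, 45 g (2 or 3 are on the rack at the start): two white six-sided flanges 60 mm across flats (69 over corners), 4 mm thick, 46 mm over their outsides, on a bare core 40 mm across, 38 mm wide; bore 32 mm right through. Axis along its own y. Origin at its centre, 30 mm above the flat it stands on. The core can be gripped from above between the flanges.
- empty2: Empty spool, 45 g (2 or 3 are on the rack at the start): two white six-sided flanges 60 mm across flats (69 over corners), 4 mm thick, 46 mm over their outsides, on a bare core 40 mm across, 38 mm wide; bore 32 mm right through. Axis along its own y. Origin at its centre, 30 mm above the flat it stands on. The core can be gripped from above between the flanges.
- empty3: Empty spool, 45 g (2 or 3 are on the rack at the start): two white six-sided flanges 60 mm across flats (69 over corners), 4 mm thick, 46 mm over their outsides, on a bare core 40 mm across, 38 mm wide; bore 32 mm right through. Axis along its own y. Origin at its centre, 30 mm above the flat it stands on. The core can be gripped from above between the flanges.
- wool_tin: Round tin of brass wool, 68 mm across, 50 mm high; origin under its centre. To be left where it is.
- solder_reel: Small reel of solder lying flat, 56 mm across, 30 mm high; origin under its centre. To be left where it is.
- tape: Flat metal-coloured ring (roll of tape) 92 mm across, 22 mm high; origin under its centre. To be left where it is.
Mind the look-alikes: they are no part of the job. Leave any pink or purple look-alike of the empty2 alone.

How it is judged:
By the outcome, as a careful person would: the job done as asked, in the order asked, and still so for the second after the job is handed in, with the robot touching nothing.
Of full1, full2, full3 only 2 to 3 are there at a start; the rules pass over those that are not, and their reading is None.
Of empty1, empty2, empty3 only 2 to 3 are there at a start; the rules pass over those that are not, and their reading is None.
At some moment in a run one of full1, full2, full3 may be knocked a few centimetres aside while the robot is not near it.
It also fails if it takes over 210 s, if anything falls off the work surface, if the arm or the gripper's body presses on something with over 40 N, if the wrist force passes 120 N, or if a joint passes its speed limit or range.

## Robot

A 6-joint arm with a two-finger parallel gripper is mounted at the origin on the work surface. World frame = base frame: x ahead of the robot, y to its left, z up, the work surface at z = 0. Lengths are in m, angles in rad, forces in N, time in s.
With the tool pointing down it reaches from about 0.325 to 1 m from the base axis. Payload 5.1 kg.
Tool frame: the origin (TCP) lies at the very end of the fingers, on their centre line; the grasp point (between the pads) lies 19 mm behind it (r.hold_point_z is the distance from the TCP to the grasp point, in m); z points along the fingers, y is the line along which they close (so a half turn about z gives the same grasp; the last joint's range is limited). The gripper opens to 85 mm and grips with 20 to 120 N. Pads are 22 mm wide; open, the fingers measure 114 mm over their backs; the gripper's body (76 mm by 85 mm) begins 54 mm behind the grasp point. The pads swing forward as they close: fully open they stand 13 mm farther back than shut.
Start: joints at [-1.388, 0.124, 1.65, -0, 1.367, -0.083], TCP at [0.171, -0.627, 0.231] pointing down, gripper open.
Joint ranges: [-2.61, 2.61], [-1.02, 2.33], [0.03, 2.71], [-1.35, 4.49], [0.32, 2.68], [-2.91, 2.91]. Speed limits (rad/s): [2.57, 2.57, 3.14, 3.14, 3.14, 3.14].

## Interface

Orientations are given as a rotation vector (axis times angle).
In Python, from rig import readout, get_image, r gives the robot as it stands.
- The arm moves only by the shell command python3 -m inch 'ROWS' [OPENING]. ROWS is JSON, a list that holds one entry, the list of rows, each a list of 6 numbers: the shift along the tool's x, y, z in mm, then the turn, a rotation vector about the tool's x, y, z in rad. In form: [[[dx, dy, dz, rx, ry, rz], ...]]. A call has 1 to 12 rows; each row shifts and turns the commanded pose from where the row before left it, along the tool's axes as they then stand; what a row does not reach is not made up. A row lasts 1/12 s, in which the tool goes at most 41.7 mm and 7.16 degrees, less where a joint would pass 70% of its speed; a pose out of reach is approached as far as the arm can. A call with a gripper value outside its range is refused whole. OPENING is the opening, from 0 (shut) to 1 (fully open), set as the call begins (- or left out, the last holds). The fingers move at their own pace and stop on an object; the grip force is fixed at half the most. Time passes only in rows, so rows that do not move let the fingers close. It gives the time, the measured TCP pose, the force, the opening and the grip force at its end, in the units of the state.
- readout.get_state(): the state, without advancing time (a new reading comes with each control period).
- get_image(name): name is "scene" or "top"; returns a dict with "color" (384x512x3 uint8, red, green, blue), "fx", "fy", "cx", "cy" (pixels), "extrinsics" (4x4, takes a point from world to camera coordinates). Camera axes: x right, y down, z forward; pixel columns grow to the right and rows downward; lengths in m; the calibration is good to about 2 mm. A picture is of the moment at which its call begins. There is no depth.
- r.finish_job(): hands the job in; it is judged then, once.
The state is a dict: "time": time; "q": joint angles; "joint_velocities": joint speeds; "tau": joint torques, N m; "tcp_pos": TCP position; "orientation": TCP orientation; "ft_force": force on the tool from outside, world axes, zero at the start; "ft_torque": the same for the moment, N m; "grip_width": finger opening in m; "grasp_force": force on a finger pad.
Only numpy, scipy, OpenCV 4.12 (cv2) and the standard library are available. Lean on these libraries where they do the work, as an engineer would, in place of code of your own. Each camera call takes 0.05 s, during which the arm holds its last target. There are 200 camera calls.

## Working session

There is one attempt and no reset: what is moved stays moved. The work goes in short steps, Python scripts to look and compute and a shell command to move; the robot and the scene stay as the last step left them, time stands still between calls to the robot, and variables do not carry over. Pictures are saved under pics/ and viewed, at most 14 in all, crops included, and the job is handed in when it is done.

```bash
ls; mkdir -p pics; python3 - <<'E'
from rig import readout,get_image,r
import cv2,numpy as np
for n in("scene","top"):
    d=get_image(n);cv2.imwrite(f"pics/{n}0.png",d["color"][:,:,::-1]);print(n,d["fx"],d["fy"],d["cx"],d["cy"]);print(np.round(d["extrinsics"],4))
s=readout.get_state();print(s)
E
```

```text
pics
scene 424.1907608672245 424.1907608672245 259.31990446624866 189.83456131873325
[[-0.8062  0.5916 -0.006   0.4105]
 [ 0.3248  0.4341 -0.8403 -0.1042]
 [-0.4945 -0.6794 -0.5421  1.3195]
 [ 0.      0.      0.      1.    ]]
top 370.7974068853138 370.7974068853138 256.4480194053053 189.22472176100564
[[ 0.0032 -1.      0.0068 -0.0044]
 [-0.9961 -0.0038 -0.0886  0.5012]
 [ 0.0886 -0.0065 -0.996   1.0109]
 [ 0.      0.      0.      1.    ]]
{'time': 0.1, 'q': array([-1.38759765e+00,  1.24436587e-01,  1.65155326e+00,  2.31920816e-05,
        1.36747181e+00, -8.26550803e-02]), 'joint_velocities': array([-0.00064928, -0.00119199, -0.00216736,  0.0006233 , -0.00067639,
        0.00056372]), 'tau': array([-9.09512005e-05, -4.24929500e+01, -3.66654146e+01, -1.20073942e-04,
        3.96722025e-03,  8.26402498e-06]), 'tcp_pos': array([ 0.17061946, -0.62663731,  0.23016871]), 'orientation': array([-3.11202790e+00, -4.16118514e-01,  1.11832602e-04]), 'ft_force': array([ 0.00097114,  0.01394122, -0.02748863]), 'ft_torque': array([0.04263409, 0.01935016, 0.02451062]), 'grasp_force': 0.0, 'grip_width': 0.08570657641060724}
```

View pics/scene0.png

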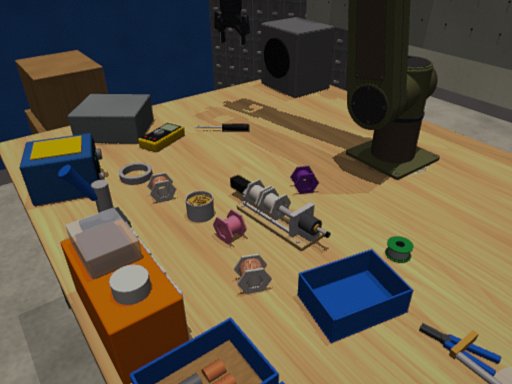

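View pics/top0.png

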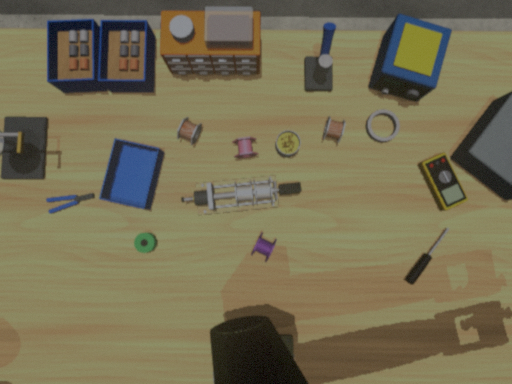

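The scene and top views agree. The rack is at top (245,195), with its grip on the right at (290,189). The full spools are at (189,130) and (334,129). The look-alikes to leave are pink (246,148) and purple (264,247). The bin is at (132,174). I'll take one close crop to count the spools.

```bash
python3 - <<'E'
import cv2,numpy as np
a=cv2.imread('pics/top0.png')[110:225,170:355];b=cv2.imread('pics/scene0.png')[165:300,140:340]
a=cv2.resize(a,None,fx=4,fy=4,interpolation=2)[:, :740];b=cv2.resize(b,None,fx=4,fy=4,interpolation=2)
cv2.imwrite('pics/ca.png',a);cv2.imwrite('pics/cb.png',b)
E
```

```text
(no output)
```

View pics/ca.png

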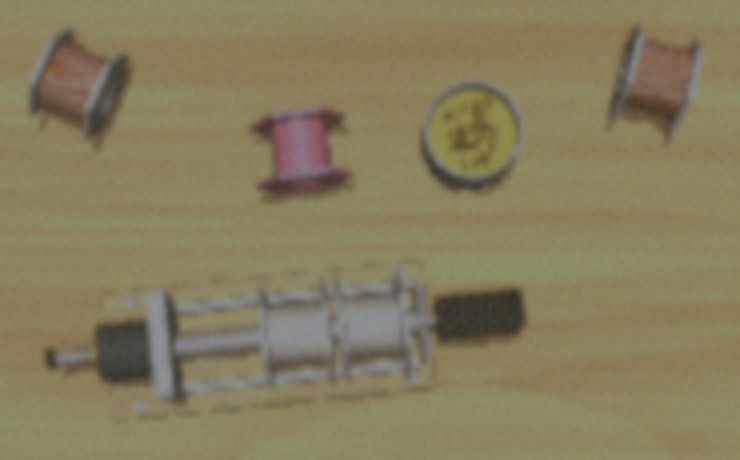

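View pics/cb.png

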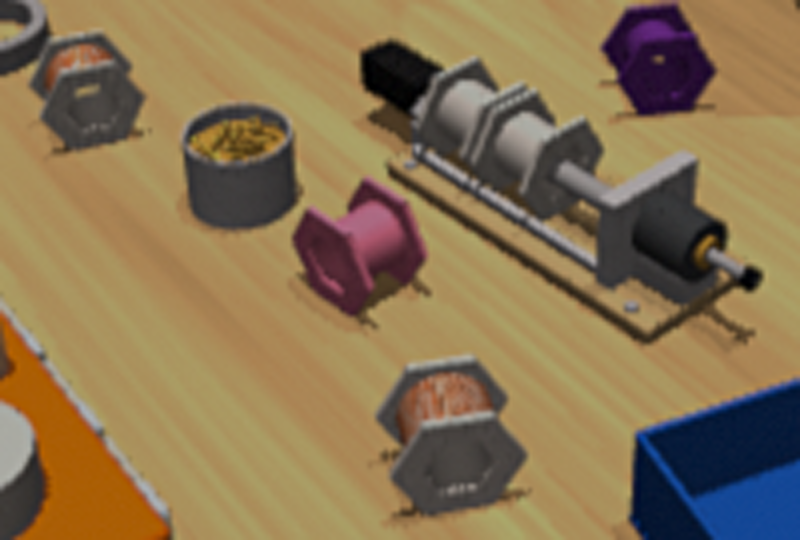

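The close crop shows two bare grey empties on the rack, at crop (300,330) and (372,325). Two copper-wound full spools stand at crop (80,85) and (660,85). The pink spool, purple spool and tin aren't part of the job. The grip is at crop (480,315) and the stem button at (50,357). Next I'll measure.

```bash
cat > h.py <<'E'
import cv2,numpy as np
from rig import readout,get_image,r
from scipy.spatial.transform import Rotation as R
def cam(n):
    d=get_image(n);d["K"]=np.array([[d["fx"],0,d["cx"]],[0,d["fy"],d["cy"]],[0,0,1]]);return d
def ray(d,p):
    E=d["extrinsics"];A=E[:3,:3];o=-A.T@E[:3,3];v=A.T@np.linalg.solve(d["K"],[p[0],p[1],1]);return o,v/np.linalg.norm(v)
def cast(d,p,z):
    o,v=ray(d,p);return o+v*(z-o[2])/v[2]
def tri(d1,p1,d2,p2):
    (a,u),(b,v)=ray(d1,p1),ray(d2,p2)
    t=np.linalg.lstsq(np.c_[u,-v],b-a,rcond=None)[0];x,y=a+u*t[0],b+v*t[1]
    return (x+y)/2,np.linalg.norm(x-y)
def blobs(m,roi,amin=20):
    z=np.zeros(m.shape,np.uint8);u0,v0,u1,v1=roi;z[v0:v1,u0:u1]=m[v0:v1,u0:u1]
    n,l,s,c=cv2.connectedComponentsWithStats(z)
    out=[]
    for i in range(1,n):
        if s[i,4]>=amin:
            k=max(cv2.findContours((l==i).astype(np.uint8),0,2)[0],key=cv2.contourArea)
            out.append((c[i],s[i,4],cv2.minAreaRect(k),s[i,:4]))
    return out
def delta(pos,rv):
    "tool-frame shift mm and turn from the measured pose to the target"
    s=readout.get_state();A=R.from_rotvec(s["orientation"])
    return np.round(1000*A.inv().apply(np.array(pos)-s["tcp_pos"]),1),np.round((A.inv()*R.from_rotvec(rv)).as_rotvec(),4)
def down(ang):
    "tool down, its closing line y at world angle ang, half turn picked to suit the last joint"
    y=np.array([np.cos(ang),np.sin(ang),0]);z=np.array([0,0,-1.]);return R.from_matrix(np.c_[np.cross(y,z),y,z]).as_rotvec()
E
python3 - <<'E'
from h import *
t,s=cam("top"),cam("scene")
for n,d,gr,cr,bb,dk in(("top",t,(170,110,360,225),(170,110,355,150),(95,130,170,215),None),("scene",s,(140,165,340,300),(140,165,340,300),(290,245,420,345),None)):
    h=cv2.cvtColor(d["color"],cv2.COLOR_RGB2HSV);H,S,V=cv2.split(h)
    print(n);
    print('dark',[(np.round(b[0],1),b[1],np.round(b[2][0],1),np.round(b[2][1],1),round(b[2][2],1)) for b in blobs((V<60).astype(np.uint8),gr,8)])
    print('copper',[(np.round(b[0],1),b[1],np.round(b[2][0],1),np.round(b[2][1],1),round(b[2][2],1)) for b in blobs(((H<12)&(S>75)&(V>90)).astype(np.uint8),cr,20)])
    print('blue',[(np.round(b[0],1),b[1],np.round(cv2.boxPoints(b[2]),1).tolist()) for b in blobs(((H>100)&(H<125)&(S>120)).astype(np.uint8),bb,200)])
    print('white',[(np.round(b[0],1),b[1],np.round(cv2.boxPoints(b[2]),1).tolist()) for b in blobs(((S<50)&(V>125)).astype(np.uint8),gr,30)])
T=lambda u,v:(u/4+170,v/4+110)
S_=lambda u,v:(u/4+140,v/4+165)
for nm,a,b in(('button',T(50,357),S_(752,278)),('cheek top corner +x',T(155,292),S_(610,190)),('cheek top corner -x',T(172,397),S_(694,155)),('full1 mid',T(80,85),None),('grip',T(480,315),None)):
    if b: print(nm,*tri(t,a,s,b))
    else: print(nm,cast(t,a,.05))
E
```

```text
top
dark [(array([290.1, 188. ]), np.int32(103), array([290.1, 188.3]), array([ 8. , 18.5]), 84.3)]
copper [(array([186.5, 128.7]), np.int32(31), array([186.6, 128.8]), array([11.6,  5.4]), 26.6), (array([335. , 127.5]), np.int32(45), array([335.5, 127.5]), array([ 7., 11.]), 90.0)]
blue [(array([133.2, 175.6]), np.int32(2102), [[108.5, 199.60000610351562], [120.80000305175781, 143.10000610351562], [157.8000030517578, 151.1999969482422], [145.60000610351562, 207.60000610351562]])]
white [(array([209.2, 194.9]), np.int32(111), [[205.5, 182.1999969482422], [210.0, 181.8000030517578], [212.5, 208.6999969482422], [208.10000610351562, 209.10000610351562]]), (array([223.4, 185.3]), np.int32(56), [[213.89999389648438, 185.0], [233.0, 182.89999389648438], [233.3000030517578, 185.60000610351562], [214.1999969482422, 187.8000030517578]]), (array([249.7, 191.6]), np.int32(417), [[213.3000030517578, 189.1999969482422], [272.20001220703125, 182.89999389648438], [273.5, 194.8000030517578], [214.60000610351562, 201.1999969482422]]), (array([225.5, 205.3]), np.int32(60), [[215.89999389648438, 204.80
[... 3737 characters left out ...]
 [148.0, 286.0], [140.0, 286.0]]), (array([253.3, 269.5]), np.int32(30), [[244.8000030517578, 270.0], [261.8999938964844, 267.20001220703125], [262.1000061035156, 268.79998779296875], [245.10000610351562, 271.6000061035156]]), (array([174.7, 285. ]), np.int32(46), [[165.5, 274.3999938964844], [167.39999389648438, 272.8999938964844], [182.0, 292.29998779296875], [180.0, 293.70001220703125]])]
button [0.47022388 0.19912539 0.04442847] 0.0024489082539678854
cheek top corner +x [0.51094515 0.12462961 0.07824772] 0.0033247827188266255
cheek top corner -x [0.44096371 0.11493544 0.06741028] 0.0068507808895557805
full1 mid [0.65782867 0.18052722 0.05      ]
grip [ 0.50035714 -0.09347866  0.05      ]
```

```bash
python3 - <<'E'
from h import *
t,s=cam("top"),cam("scene")
c=cast(t,(209.05,195.4),.072); g=cast(t,(290.1,188.3),.053); b=cast(t,(182.5,199.2),.044)
a1=cast(t,(214,195.2),.05);a2=cast(t,(272.85,188.85),.06)
print('cheek',c,'grip',g,'button',b)
for p,q in((c,g),(b,g)): d=q-p;print('dist',np.linalg.norm(d[:2]),'angle',np.arctan2(d[0],-d[1]))
d=a2-a1;print('spool axis angle',np.arctan2(d[0],-d[1]))
e=cast(t,(207.75,182),.072)-cast(t,(210.3,208.9),.072);print('cheek ang',np.arctan2(e[1],e[0]),np.linalg.norm(e))
# grip triangulation of end-face corners: scene crop
print('grip scene', tri(t,(290.1,188.3),s,(238,181.5)))
# full spools
for nm,pt in(('A',(187.6,130.8)),('B',(334.8,128.9))):print(nm,cast(t,pt,.05),cast(t,pt,.03))
print('bin corners',[np.round(cast(t,p,.06),3).tolist() for p in((108.5,199.6),(120.8,143.1),(157.8,151.2),(145.6,207.6))])
E
```

```text
cheek [0.47987401 0.12302047 0.072     ] grip [ 0.5013088  -0.09346288  0.053     ] button [0.47126188 0.19834802 0.044     ]
dist 0.21754192868456532 angle 0.09869188345215155
dist 0.2933537372772957 angle 0.102605491517556
spool axis angle 0.10643499058560511
cheek ang 0.10866088809981286 0.07172641820889497
grip scene (array([ 0.50415962, -0.09581626,  0.04696431]), np.float64(0.005741496540183186))
A [0.65905412 0.18713367 0.05      ] [0.66403542 0.19078996 0.03      ]
B [ 0.66638871 -0.21776669  0.05      ] [ 0.67151652 -0.222198    0.03      ]
bin corners [[0.468, 0.393, 0.06], [0.622, 0.365, 0.06], [0.6, 0.265, 0.06], [0.447, 0.293, 0.06]]
```

```bash
cat >> h.py <<'E'
O=np.array([.4888,.0327]);YD=np.array([-.1028,.9947]);XD=np.array([.9947,.1028])
def rack(x,y,z): return np.r_[O+XD*x+YD*y,z]
def where():
    s=readout.get_state();p=s["tcp_pos"];d=p[:2]-O;return np.round(1000*np.r_[d@XD,d@YD,p[2]],1),np.round(s["ft_force"],1),round(s["grip_width"],4),round(s["time"],1)
E
python3 -m inch '[[[0,0,0,0,0,-0.1174],[0,0,0,0,0,-0.1174],[0,0,0,0,0,-0.1174],[0,0,0,0,0,-0.1174],[0,0,0,0,0,-0.1174],[0,0,0,0,0,-0.1174],[0,0,0,0,0,-0.1174],[0,0,0,0,0,-0.1174],[0,0,0,0,0,-0.1174],[0,0,0,0,0,-0.1174],[0,0,0,0,0,-0.1174],[0,0,0,0,0,-0.1174]]]'
python3 -c "
from h import *
print(delta(rack(0,-126,.1),down(.103)),where())"
```

```text
time: 1.3
tcp_pos: [0.1707, -0.6271, 0.2312]
orientation: [-2.096, -2.34, -0.0]
ft_force: [-0.3, 0.0, 0.0]
grip_width: 0.0852
grasp_force: 0.0
(array([-1.25376e+05, -4.45900e+02,  1.03800e+02]), array([ 0.    , -0.0002,  0.0066])) (array([-384.2, -623.6,  231.2]), array([-0.3,  0. ,  0. ]), 0.0852, 1.3)
```

```bash
sed -i 's|def rack(x,y,z).*|def rack(x,y,z): return np.r_[O+XD*x/1e3+YD*y/1e3,z/1e3]|' h.py
python3 -c "
from h import *
print(delta(rack(0,-126,110),down(.103)),where())"
```

```text
(array([495. , 387.5, 121.3]), array([ 0.    , -0.0002,  0.0066])) (array([-384.2, -623.6,  231.2]), array([-0.3,  0. ,  0. ]), 0.0852, 1.3)
```

```bash
python3 -m inch '[[[30,23,6,0,0,0],[30,23,6,0,0,0],[30,23,6,0,0,0],[30,23,6,0,0,0],[30,23,6,0,0,0],[30,23,6,0,0,0],[30,23,6,0,0,0],[30,23,6,0,0,0],[30,23,6,0,0,0],[30,23,6,0,0,0],[30,23,6,0,0,0],[30,23,6,0,0,0]]]'>/dev/null;  python3 -m inch '[[[30,23,6,0,0,0],[30,23,6,0,0,0],[30,23,6,0,0,0],[27,23,6,0,0,0],[20,16,6,0,0,0],[0,0,0,0,0,0],[0,0,0,0,0,0],[0,0,0,0,0,0]]]'
python3 -c "
from h import *
print(delta(rack(0,-126,110),down(.103)),where())"
```

```text
time: 2.97
tcp_pos: [0.501, -0.0932, 0.1294]
orientation: [2.103, 2.334, -0.001]
ft_force: [0.2, -1.0, -0.1]
grip_width: 0.0855
grasp_force: 0.0
(array([ 0.5,  0.8, 19.4]), array([-0.0003,  0.0003,  0.0011])) (array([  -0.8, -126.5,  129.4]), array([ 0.2, -1. , -0.1]), 0.0855, 3.0)
```

```bash
python3 -m inch '[[[0.5,0.8,28,0,0,0],[0,0,28,0,0,0],[0,0,28,0,0,0],[0,0,15,0,0,0],[0,0,8,0,0,0],[0,0,0,0,0,0],[0,0,0,0,0,0]]]';python3 -m inch '[[[0,0,0,0,0,0],[0,0,0,0,0,0],[0,0,0,0,0,0],[0,0,0,0,0,0],[0,0,0,0,0,0],[0,0,0,0,0,0],[0,0,0,0,0,0],[0,0,0,0,0,0],[0,0,0,0,0,0],[0,0,0,0,0,0],[0,0,0,0,0,0],[0,0,0,0,0,0]]]' 0;python3 -c "
from h import *
print(where())"
```

```text
time: 3.55
tcp_pos: [0.5021, -0.0933, 0.023]
orientation: [2.104, 2.332, 0.0]
ft_force: [-0.1, 0.1, -0.0]
grip_width: 0.0855
grasp_force: 0.0
time: 4.55
tcp_pos: [0.5025, -0.0926, 0.023]
orientation: [2.102, 2.333, 0.001]
ft_force: [1.6, 0.7, 6.2]
grip_width: 0.0271
grasp_force: 60.9
(array([   0.8, -126. ,   23. ]), array([1.6, 0.7, 6.2]), 0.0271, 4.5)
```

```bash
python3 -m inch '[[[1.5,0,0,0,0,0],[1.5,0,0,0,0,0],[0,0,0,0,0,0],[0,0,-2,0,0,0],[0,0,-2,0,0,0],[0,0,-2,0,0,0],[0,0,-1.5,0,0,0],[0,0,0,0,0,0],[0,0,0,0,0,0]]]';python3 -m inch '[[[-3,0,0,0,0,0],[-5,0,0,0,0,0],[-6,0,0,0,0,0],[-8,0,0,0,0,0],[-10,0,0,0,0,0],[0,0,0,0,0,0]]]' ;python3 -c "
from h import *
print(where())"
```

```text
time: 5.3
tcp_pos: [0.5013, -0.091, 0.0292]
orientation: [2.101, 2.332, -0.004]
ft_force: [0.7, -6.2, -2.5]
grip_width: 0.027
grasp_force: 59.8
time: 5.8
tcp_pos: [0.5051, -0.1225, 0.0298]
orientation: [2.103, 2.333, -0.001]
ft_force: [1.4, -1.2, 0.1]
grip_width: 0.0272
grasp_force: 60.4
(array([   0.3, -156. ,   29.8]), array([ 1.4, -1.2,  0.1]), 0.0272, 5.8)
```

```bash
python3 -m inch '[[[-16,0,0,0,0,0],[-16,0,0,0,0,0],[-16,0,0,0,0,0],[-16,0,0,0,0,0],[-16,0,0,0,0,0],[-16,0,0,0,0,0],[-16,0,0,0,0,0],[-16,0,0,0,0,0],[-16,0,0,0,0,0],[-16,0,0,0,0,0],[-16,0,0,0,0,0],[-14,0,0,0,0,0]]]';python3 -c "
from h import *
print(where())
t=cam('top');s=cam('scene')
a=cv2.resize(t['color'][110:225,170:390,::-1],None,fx=3,fy=3);b=cv2.resize(s['color'][130:250,150:350,::-1],None,fx=2.4,fy=2.4)
a=a[:,:660];c=np.zeros((a.shape[0]+b.shape[0],660,3),np.uint8);c[:a.shape[0]]=a;c[a.shape[0]:,:b.shape[1]]=b;cv2.imwrite('pics/out.png',c[:600]);print(c.shape)"
```

```text
time: 6.8
tcp_pos: [0.5246, -0.3127, 0.0295]
orientation: [2.103, 2.333, -0.002]
ft_force: [0.1, 0.3, -1.5]
grip_width: 0.0273
grasp_force: 60.0
(array([ 1.000e-01, -3.472e+02,  2.950e+01]), array([ 0.1,  0.3, -1.5]), 0.0273, 6.8)
(633, 660, 3)
```

View pics/out.png

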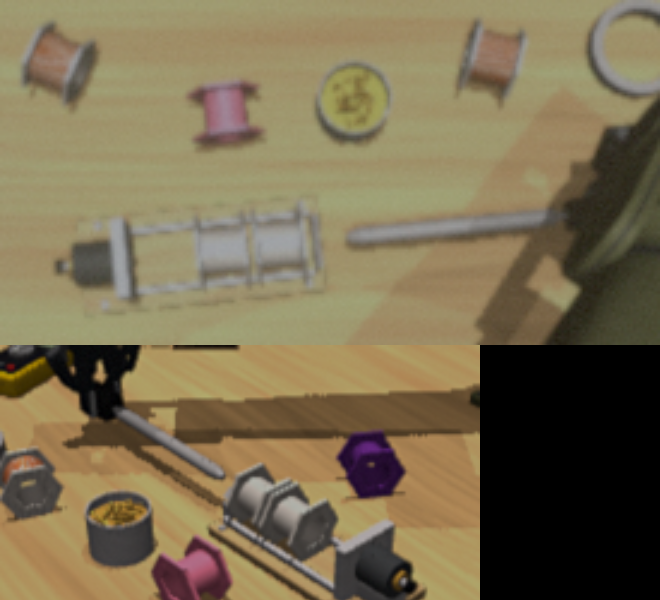

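```bash
python3 -m inch '[[[-10,0,0,0,-0.05,0],[0,0,8,0,0,0],[0,0,6,0,0,0],[0,0,4,0,0,0],[0,0,3,0,0,0],[0,0,0,0,0,0],[0,0,0,0,0,0]]]';python3 -m inch '[[[0,0,1.5,0,0,0],[0,0,1.5,0,0,0],[0,0,1,0,0,0],[0,0,0.5,0,0,0],[0,0,0,0,0,0],[0,0,0,0,0,0]]]' ;python3 -c "
from h import *
print(where())"
```

```text
time: 7.48
tcp_pos: [0.5256, -0.3209, 0.0084]
orientation: [2.078, 2.307, -0.052]
ft_force: [0.1, -0.4, -1.5]
grip_width: 0.027
grasp_force: 60.1
time: 7.98
tcp_pos: [0.526, -0.3216, 0.0047]
orientation: [2.078, 2.305, -0.052]
ft_force: [0.5, -0.0, -0.2]
grip_width: 0.0274
grasp_force: 60.3
(array([   0.6, -356.2,    4.7]), array([ 0.5, -0. , -0.2]), 0.0274, 8.0)
```

```bash
python3 -m inch '[[[0,0,0.5,0,0,0],[0,0,0,0,0,0],[0,0,0,0,0,0]]]' - ; python3 -m inch '[[[0,0,0,0,0,0],[0,0,0,0,0,0],[0,0,0,0,0,0],[0,0,0,0,0,0],[0,0,0,0,0,0],[0,0,0,0,0,0],[0,0,0,0,0,0]]]' 1 ;python3 -c "
from h import *
print(where(),readout.get_state()['tcp_pos'],readout.get_state()['orientation'])"
python3 -m inch '[[[0,0,-10,0,0,0],[0,0,-25,0,0,0],[0,0,-30,0,0,0],[0,0,-30,0,0,0],[0,0,-20,0,0.05,0],[36,0,0,0,0,0],[36,0,0,0,0,0],[36,0,0,0,0,0],[36,0,0,0,0,0],[0,0,0,0,0,0],[0,0,0,0,0,0]]]'
python3 -c "
from h import *
t=cam('top');s=cam('scene')
cv2.imwrite('pics/t2.png',t['color'][:,:,::-1]);cv2.imwrite('pics/s2.png',s['color'][:,:,::-1])
a=cv2.resize(t['color'][110:225,170:400,::-1],None,fx=3,fy=3);cv2.imwrite('pics/out2.png',a)"
```

```text
time: 8.23
tcp_pos: [0.5259, -0.3217, 0.0041]
orientation: [2.078, 2.305, -0.052]
ft_force: [-0.2, 0.3, 1.1]
grip_width: 0.0275
grasp_force: 60.3
time: 8.82
tcp_pos: [0.5257, -0.3215, 0.0038]
orientation: [2.078, 2.306, -0.052]
ft_force: [0.4, -0.2, -0.6]
grip_width: 0.0853
grasp_force: 0.0
(array([ 3.000e-01, -3.561e+02,  3.800e+00]), array([ 0.4, -0.2, -0.6]), 0.0853, 8.8) [ 0.52574308 -0.32150342  0.0038359 ] [ 2.07804111  2.3058393  -0.05198228]
time: 9.73
tcp_pos: [0.5102, -0.1712, 0.1195]
orientation: [2.099, 2.336, 0.0]
ft_force: [0.4, -0.3, 0.2]
grip_width: 0.0855
grasp_force: 0.0
```

View pics/out2.png

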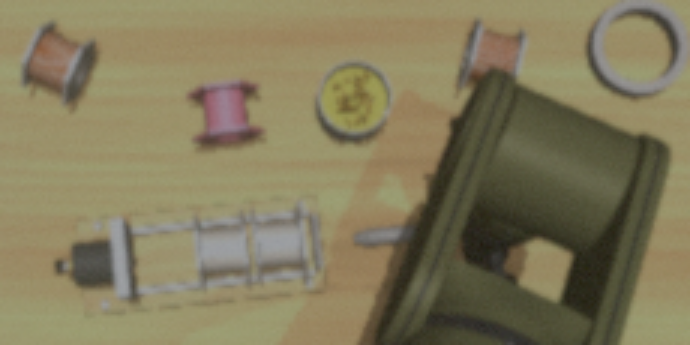

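```bash
python3 -c "
from h import *
t=cam('top');s=cam('scene')
for n,p,q in (('L',(244.3,192.7),(272.5,196)),('R',(263.3,191),(258,187.5))):
    w=cast(t,p,.062);d=w[:2]-O;print(n,w,d@XD*1e3,d@YD*1e3,tri(t,p,s,q))
# flange edges (z~.072 top)
for u,v in((198,240),(250,233),(257,232),(302,227)):
    w=cast(t,(u/3+170,v/3+110),.066);print((w[:2]-O)@YD*1e3)
print(where())"
```

```text
L [0.48818528 0.03010089 0.062     ] -0.878653122995181 -2.5221427303815585 (array([0.48914146, 0.02926956, 0.06241151]), np.float64(0.002567347139390865))
R [ 0.49294433 -0.02073832  0.062     ] -1.371090317501062 -53.58113898113252 (array([ 0.49437822, -0.02190789,  0.06253105]), np.float64(0.0037745847647737457))
18.724324753608474
-27.8797804831854
-34.164795709894754
-74.47385275035404
(array([   0.5, -207.5,  119.2]), array([ 0.2, -0.3, -0.2]), 0.0855, 9.9)
```

```bash
python3 -m inch '[[[38,0,0,0,0,0],[38,0,0,0,0,0],[38,0,0,0,0,0],[38.5,0,0,0,0,0],[0,0,25,0,0,0],[0,0,30,0,0,0],[0,0,22,0,0,0],[0,0,15,0,0,0],[0,0,0,0,0,0],[0,0,0,0,0,0]]]' >/dev/null; python3 -c "
from h import *
print(where())"; python3 -m inch '[[[0,0,0,0,0,0],[0,0,0,0,0,0],[0,0,0,0,0,0],[0,0,0,0,0,0],[0,0,0,0,0,0],[0,0,0,0,0,0],[0,0,0,0,0,0],[0,0,0,0,0,0],[0,0,0,0,0,0]]]' 0; python3 -m inch '[[[0,0,-8,0,0,0],[0,0,-15,0,0,0],[0,0,-30,0,0,0],[0,0,-30,0,0,0],[0,0,-30,0,0,0],[0,0,0,0,0,0],[0,0,0,0,0,0]]]';  python3 -c "
from h import *
print(where())
b=np.mean([[0.468,.393],[.622,.365],[.6,.265],[.447,.293]],0);print(b, (b-O)@XD*1e3,(b-O)@YD*1e3)"
```

```text
(array([ -0.3, -54.6,  26.1]), array([ 0.4, -0. , -0.7]), 0.0853, 10.8)
time: 11.52
tcp_pos: [0.4957, -0.0212, 0.0282]
orientation: [2.102, 2.332, 0.002]
ft_force: [-0.3, -0.7, 6.3]
grip_width: 0.0389
grasp_force: 61.7
time: 12.1
tcp_pos: [0.4957, -0.021, 0.1423]
orientation: [2.1, 2.331, 0.004]
ft_force: [0.3, -1.1, -1.1]
grip_width: 0.039
grasp_force: 61.1
(array([  1.3, -54.1, 142.3]), array([ 0.3, -1.1, -1.1]), 0.039, 12.1)
[0.53425 0.329  ] 75.668755 290.05735000000004
```

```bash
python3 -c "
from h import *
t=cam('top')
c=[cast(t,p,.06)[:2] for p in((116,138),(164,150),(150,210),(101,199))]
c=np.array(c);print(c.round(3),[np.linalg.norm(c[i]-c[i-1]).round(3) for i in range(4)],c.mean(0))
h=cv2.cvtColor(t['color'],cv2.COLOR_RGB2HSV);m=((h[...,0]>100)&(h[...,0]<130)&(h[...,1]>70)&(h[...,2]<200)).astype(np.uint8)
for b in blobs(m,(92,130,175,220),200):
    k=cv2.boxPoints(b[2]);w=np.array([cast(t,p,.06)[:2] for p in k]);print(k.round(1).tolist(),w.round(3).tolist(),[np.linalg.norm(w[i]-w[i-1]).round(3) for i in range(4)],w.mean(0))
"
```

```text
[[0.636 0.379]
 [0.603 0.248]
 [0.441 0.281]
 [0.47  0.413]] [np.float64(0.169), np.float64(0.135), np.float64(0.166), np.float64(0.135)] [0.53756694 0.33012612]
[[99.19999694824219, 198.10000610351562], [114.5, 137.10000610351562], [160.39999389648438, 148.60000610351562], [145.10000610351562, 209.5]] [[0.473, 0.417], [0.638, 0.383], [0.607, 0.258], [0.442, 0.294]] [np.float64(0.127), np.float64(0.169), np.float64(0.129), np.float64(0.169)] [0.540053   0.33812572]
```

```bash
python3 -m inch '[[[0,0,-5,0,0,0.1],[0,0,0,0,0,0.1],[0,0,0,0,0,0.108],[0,0,0,0,0,0],[0,0,0,0,0,0],[0,0,0,0,0,0]]]' >/dev/null; python3 -c "
from h import *
print(delta([.5457,.3654,.10],down(-.205)),where())"
```

```text
(array([388.8, -26.3,  43.4]), array([-0.0025,  0.0001,  0.0031])) (array([ -0.7, -53.7, 143.4]), array([ 0.4, -0.3,  0.2]), 0.0388, 12.7)
```

```bash
python3 -m inch '[[[35,-2.4,0,0,0,0],[35,-2.4,0,0,0,0],[35,-2.4,0,0,0,0],[35,-2.4,0,0,0,0],[35,-2.4,0,0,0,0],[35,-2.4,0,0,0,0],[35,-2.4,0,0,0,0],[35,-2.4,0,0,0,0],[35,-2.4,0,0,0,0],[35,-2.4,0,0,0,0],[28,-2,0,0,0,0],[11,0,0,0,0,0]]]' >/dev/null; python3 -m inch '[[[0,0,20,0,0,0],[0,0,25,0,0,0],[0,0,25,0,0,0],[0,0,20,0,0,0],[0,0,15,0,0,0],[0,0,7,0,0,0],[0,0,0,0,0,0],[0,0,0,0,0,0]]]'; python3 -c "
from h import *
print(delta([.5457,.3654,.03],down(-.205)),where())"
```

```text
time: 14.32
tcp_pos: [0.5483, 0.3652, 0.0331]
orientation: [2.436, 1.983, 0.001]
ft_force: [0.6, -0.4, -0.4]
grip_width: 0.0389
grasp_force: 61.1
(array([-0.3, -2.6,  3.1]), array([ 0.0003, -0.0002,  0.0009])) (array([ 93.3, 324.6,  33.1]), array([ 0.6, -0.4, -0.4]), 0.0389, 14.3)
```

```bash
python3 -m inch '[[[0,0,5,0,0,0],[0,0,3,0,0,0],[0,0,0,0,0,0]]]' >/dev/null; python3 -m inch '[[[0,0,0,0,0,0],[0,0,0,0,0,0],[0,0,0,0,0,0],[0,0,0,0,0,0],[0,0,0,0,0,0],[0,0,0,0,0,0],[0,0,-20,0,0,0],[0,0,-30,0,0,0],[0,0,-35,0,0,0],[0,0,-35,0,0,-0.1],[0,0,0,0,0,-0.1],[0,0,0,0,0,-0.108]]]' 1; python3 -m inch '[[[0,0,0,0,0,0],[0,0,0,0,0,0],[0,0,0,0,0,0]]]'; python3 -c "
from h import *
print(delta(rack(0.5,-4,110),down(.103)),where())
t=cam('top');cv2.imwrite('pics/t3.png',cv2.resize(t['color'][110:225,90:400,::-1],None,fx=2.5,fy=2.5))"
```

```text
time: 15.57
tcp_pos: [0.5499, 0.3664, 0.1493]
orientation: [2.096, 2.337, 0.011]
ft_force: [-0.0, -0.5, -0.7]
grip_width: 0.0854
grasp_force: 0.0
time: 15.82
tcp_pos: [0.5474, 0.365, 0.1439]
orientation: [-2.106, -2.331, 0.002]
ft_force: [-0.4, 0.4, 0.1]
grip_width: 0.0856
grasp_force: 0.0
(array([-328.7,  -91.5,   34.2]), array([-0.0013,  0.0005, -0.0015])) (array([ 92.5, 324.5, 143.9]), array([-0.4,  0.4,  0.1]), 0.0856, 15.8)
```

View pics/t3.png

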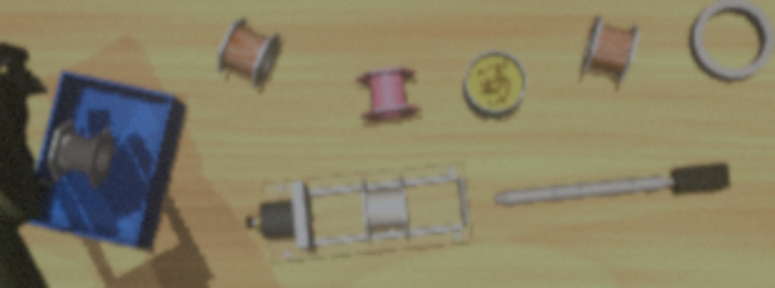

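The first empty is in the bin at crop (80,150). The second is still on the rack at (386,209), and the spindle lies from (500,198) to (725,178).

```bash
python3 -m inch '[[[-33,-9,0,0,0,0],[-33,-9,0,0,0,0],[-33,-9,0,0,0,0],[-33,-9,0,0,0,0],[-33,-9,0,0,0,0],[-33,-9,0,0,0,0],[-33,-9,0,0,0,0],[-33,-9,0,0,0,0],[-33,-9,0,0,0,0],[-32,-10.5,0,0,0,0],[0,0,15,0,0,0],[0,0,30,0,0,0]]]' >/dev/null;python3 -m inch '[[[0,0,30,0,0,0],[0,0,25,0,0,0],[0,0,17,0,0,0],[0,0,0,0,0,0],[0,0,0,0,0,0]]]' >/dev/null; python3 -c "
from h import *
print(where())"; python3 -m inch '[[[0,0,0,0,0,0],[0,0,0,0,0,0],[0,0,0,0,0,0],[0,0,0,0,0,0],[0,0,0,0,0,0],[0,0,0,0,0,0],[0,0,0,0,0,0],[0,0,0,0,0,0],[0,0,0,0,0,0]]]' 0; python3 -m inch '[[[0,0,-8,0,0,0],[0,0,-15,0,0,0],[0,0,-30,0,0,0],[0,0,-35,0,0,0],[0,0,-30,0,0,0.1],[0,0,0,0,0,0.1],[0,0,0,0,0,0.108],[0,0,0,0,0,0],[0,0,0,0,0,0],[0,0,0,0,0,0]]]';  python3 -c "
from h import *
print(delta([.534,.3086,.03],down(-.205)),where())"
```

```text
(array([ 0.6, -4.2, 26.6]), array([-0.5, -0.4,  0.2]), 0.0853, 17.3)
time: 18.03
tcp_pos: [0.4923, 0.0285, 0.0294]
orientation: [2.102, 2.332, 0.003]
ft_force: [0.5, 0.3, 6.1]
grip_width: 0.0387
grasp_force: 61.9
time: 18.87
tcp_pos: [0.4904, 0.0286, 0.1451]
orientation: [-2.433, -1.986, 0.002]
ft_force: [-1.2, 0.0, 0.0]
grip_width: 0.039
grasp_force: 61.2
(array([283.1, -13.2, 115.1]), array([-0.0013,  0.0002,  0.003 ])) (array([  1.1,  -4.2, 145.1]), array([-1.2,  0. ,  0. ]), 0.039, 18.9)
```

```bash
python3 -m inch '[[[35,-1.6,0,0,0,0],[35,-1.6,0,0,0,0],[35,-1.6,0,0,0,0],[35,-1.6,0,0,0,0],[35,-1.6,0,0,0,0],[35,-1.6,0,0,0,0],[35,-1.6,0,0,0,0],[27,-1.6,0,0,0,0],[11,0,0,0,0,0],[0,0,20,0,0,0],[0,0,30,0,0,0],[0,0,30,0,0,0]]]' >/dev/null; python3 -m inch '[[[0,0,20,0,0,0],[0,0,12,0,0,0],[0,0,6,0,0,0],[0,0,0,0,0,0],[0,0,0,0,0,0]]]'; python3 -m inch '[[[0,0,0,0,0,0],[0,0,0,0,0,0],[0,0,0,0,0,0],[0,0,0,0,0,0],[0,0,0,0,0,0],[0,0,0,0,0,0],[0,0,-20,0,0,0],[0,0,-30,0,0,0],[0,0,-35,0,0,0],[0,0,-35,0,0,-0.1],[0,0,-10,0,0,-0.1],[0,0,0,0,0,-0.108]]]' 1; python3 -m inch '[[[-30,0,0,0,0,0],[-30,0,0,0,0,0],[-30,-15,0,0,0,0],[-30,-35,0,0,0,0],[0,-35,0,0,0,0],[0,-35,0,0,0,0],[0,0,0,0,0,0],[0,0,0,0,0,0]]]'; python3 -c "
from h import *
print(where())
t=cam('top');cv2.imwrite('pics/t4raw.png',t['color'][:,:,::-1]);cv2.imwrite('pics/t4.png',cv2.resize(t['color'][110:225,90:400,::-1],None,fx=2.5,fy=2.5))
s=cam('scene');cv2.imwrite('pics/s4raw.png',s['color'][:,:,::-1])"
```

```text
time: 20.28
tcp_pos: [0.5365, 0.3083, 0.0286]
orientation: [2.436, 1.983, 0.002]
ft_force: [0.3, 0.4, -0.3]
grip_width: 0.0388
grasp_force: 61.1
time: 21.28
tcp_pos: [0.5384, 0.3096, 0.1636]
orientation: [2.095, 2.336, 0.014]
ft_force: [0.4, 0.0, 0.3]
grip_width: 0.0851
grasp_force: 0.0
time: 21.95
tcp_pos: [0.4305, 0.1794, 0.1573]
orientation: [2.103, 2.334, 0.0]
ft_force: [1.1, 0.2, 0.9]
grip_width: 0.0855
grasp_force: 0.0
(array([-42.9, 151.9, 157.3]), array([1.1, 0.2, 0.9]), 0.0855, 21.9)
```

View pics/t4.png

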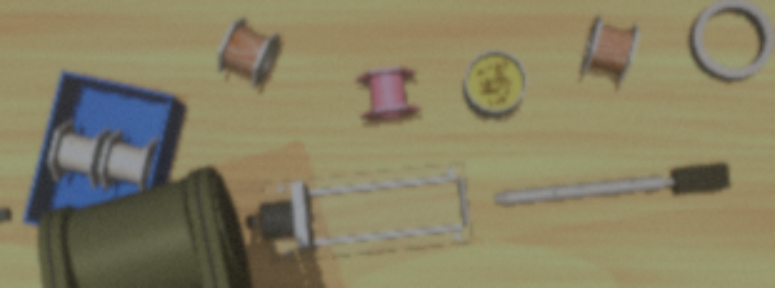

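```bash
python3 - <<'E'
from h import *
t=cam('top');t['color']=cv2.imread('pics/t4raw.png')[:,:,::-1].copy();s=cam('scene');s['color']=cv2.imread('pics/s4raw.png')[:,:,::-1].copy()
h=cv2.cvtColor(t['color'],cv2.COLOR_RGB2HSV).astype(int);lab=cv2.cvtColor(t['color'],cv2.COLOR_RGB2LAB).astype(int)
for nm,roi in(('A',(172,112,208,150)),('B',(318,112,352,148))):
    u0,v0,u1,v1=roi
    bg=np.median(lab[v0:v1,u0:u1].reshape(-1,3),0)
    m=((lab[...,2]<bg[2]-12)).astype(np.uint8)   # flanges, greyer than wood
    mc=((lab[...,1]>bg[1]+8)).astype(np.uint8)
    mm=m|mc
    for q,M in(('cop',mc),('fl',m),('all',mm)):
        for b in blobs(M,roi,15):
            k=cv2.boxPoints(b[2]);w=np.array([cast(t,p,.05)[:2] for p in k]);e=w[1]-w[0]
            print(nm,q,b[0].round(1),b[1],np.round(b[2][0],1),np.round(b[2][1],1),'cast',cast(t,b[0],.05).round(4)[:2],'ang',np.arctan2(e[1],e[0]).round(3),np.round([np.linalg.norm(w[1]-w[0]),np.linalg.norm(w[2]-w[1])],3))
E
```

```text
A cop [186.5 128.3] 128 [186.9 128.7] [12.1 13.9] cast [0.6659 0.1902] ang -0.437 [0.038 0.034]
A fl [180.7 125.9] 50 [180.6 126.7] [ 4.6 21. ] cast [0.6727 0.2063] ang -0.391 [0.058 0.013]
A fl [195.  133.2] 114 [194.7 133.1] [ 7.4 21. ] cast [0.6525 0.1666] ang -0.381 [0.058 0.02 ]
A all [188.9 129.9] 297 [188.3 130.2] [21.4 21. ] cast [0.6615 0.1837] ang -0.406 [0.058 0.059]
B cop [335.  128.5] 146 [334.9 128.9] [11.7 14.5] cast [ 0.6676 -0.2183] ang -0.329 [0.041 0.032]
B fl [326.8 127.1] 72 [326.7 127.2] [ 4.  20.9] cast [ 0.6713 -0.1957] ang -0.285 [0.059 0.011]
B fl [341.9 130.4] 44 [341.6 131.2] [ 3.2 20.9] cast [ 0.6622 -0.2373] ang -0.331 [0.059 0.009]
B all [333.9 128.4] 262 [334.  129.1] [18.9 20.9] cast [ 0.6677 -0.2153] ang -0.268 [0.059 0.052]
```

```bash
python3 - <<'E'
from h import *
t=cam('top');s=cam('scene')
hs=cv2.cvtColor(cv2.imread('pics/s4raw.png'),cv2.COLOR_BGR2HSV)
m=((hs[...,0]<14)&(hs[...,1]>60)&(hs[...,2]>80)).astype(np.uint8)
for p,roi in(((186.9,128.7),(230,245,275,300)),((335,128.7),(145,165,180,205))):
    for b in blobs(m,roi,20): print(b[0].round(1),b[1],[np.round(x,4) for x in tri(t,p,s,b[0])])
print(where(),delta([.664,.1885,.13],down(-.39)))
print(cast(t,(188.3,130.2),.05))
E
```

```text
[249.8 264.6] 243 [array([0.6658, 0.1868, 0.0546]), np.float64(0.0051)]
[158.  179.6] 81 [array([ 0.6704, -0.2204,  0.0519]), np.float64(0.0088)]
(array([-40.4, 152.2, 158.1]), array([ 0.3,  0.5, -0.2]), 0.0854, 22.2) (array([-15.5, 230.7,  28.1]), array([ 3.000e-04, -1.000e-04,  4.939e-01]))
[0.66074138 0.18524658 0.05      ]
```

```bash
python3 -m inch '[[[0,0,0,0,0,0.12],[0,0,0,0,0,0.12],[0,0,0,0,0,0.12],[0,0,0,0,0,0.134],[0,0,0,0,0,0],[0,0,0,0,0,0],[0,0,0,0,0,0]]]' >/dev/null; python3 -c "
from h import *
print(delta([.6645,.1875,.015],down(-.39)))"
```

```text
(array([ 93. , 213. , 142.6]), array([-0.0002,  0.0001,  0.0114]))
```

```bash
python3 -m inch '[[[14,32,0,0,0,0.011],[14,32,0,0,0,0],[14,32,0,0,0,0],[14,32,0,0,0,0],[14,32,0,0,0,0],[14,32,0,0,0,0],[10,18,30,0,0,0],[0,0,30,0,0,0],[0,0,0,0,0,0],[0,0,0,0,0,0]]]'; python3 -c "
from h import *
print(delta([.6645,.1875,.015],down(-.39)))"
```

```text
time: 23.67
tcp_pos: [0.66, 0.1863, 0.0947]
orientation: [-2.609, -1.746, 0.009]
ft_force: [0.4, 0.9, 0.3]
grip_width: 0.0854
grasp_force: 0.0
(array([ 3.1,  4.1, 79.6]), array([-0.0053,  0.0035, -0.0011]))
```

```bash
python3 -m inch '[[[1,2,25,0,0,0],[0,0,25,0,0,0],[0,0,18,0,0,0],[0,0,11,0,0,0],[0,0,0,0,0,0],[0,0,0,0,0,0]]]'; python3 -m inch '[[[0,0,0,0,0,0],[0,0,0,0,0,0],[0,0,0,0,0,0],[0,0,0,0,0,0],[0,0,0,0,0,0],[0,0,0,0,0,0],[0,0,0,0,0,0],[0,0,0,0,0,0],[0,0,0,0,0,0]]]' 0;python3 -c "
from h import *
print(delta([.6645,.1875,.015],down(-.39)))";  python3 -m inch '[[[0,0,-8,0,0,0],[0,0,-20,0,0,0],[0,0,-30,0,0,0],[0,0,-35,0,0,0],[0,0,-35,0,0,-0.12],[0,0,0,0,0,-0.12],[0,0,0,0,0,-0.12],[0,0,0,0,0,-0.12],[0,0,0,0,0,-0.013],[0,0,0,0,0,0],[0,0,0,0,0,0]]]';python3 -c "
from h import *
print(where(),delta(rack(0,35,110),down(.103)))"
```

```text
time: 24.17
tcp_pos: [0.6646, 0.1871, 0.0202]
orientation: [2.611, 1.747, 0.002]
ft_force: [-0.1, 0.0, -0.4]
grip_width: 0.0853
grasp_force: 0.0
time: 24.92
tcp_pos: [0.6655, 0.1872, 0.0209]
orientation: [2.611, 1.745, 0.005]
ft_force: [-0.4, 0.6, 6.5]
grip_width: 0.0471
grasp_force: 63.5
(array([-0.1, -1.1,  5.9]), array([ 0.0025, -0.0018, -0.0022]))
time: 25.83
tcp_pos: [0.6636, 0.1868, 0.146]
orientation: [-2.109, -2.327, 0.002]
ft_force: [0.0, -0.2, -1.8]
grip_width: 0.047
grasp_force: 62.7
(array([189.7, 135.3, 146. ]), array([ 0. , -0.2, -1.8]), 0.047, 25.8) (array([-101.1, -189.2,   36.3]), array([-0.0013,  0.0001, -0.0046]))
```

```bash
python3 -m inch '[[[-17,-30,0,0,0,0],[-17,-30,0,0,0,0],[-17,-30,0,0,0,0],[-17,-30,0,0,0,0],[-17,-30,0,0,0,0],[-16,-30,0,0,0,0],[0,-9,0,0,0,0],[0,0,20,0,0,0],[0,0,30,0,0,0],[0,0,20,0,0,0],[0,0,0,0,0,0],[0,0,0,0,0,0]]]'; python3 -c "
from h import *
print(where(),delta(rack(1,35,33),down(.103)))"
```

```text
time: 26.83
tcp_pos: [0.4854, 0.0675, 0.0757]
orientation: [-2.106, -2.328, 0.003]
ft_force: [0.3, -0.1, -1.5]
grip_width: 0.0469
grasp_force: 62.7
(array([ 0.1, 34.9, 75.7]), array([ 0.3, -0.1, -1.5]), 0.0469, 26.8) (array([ 0.1,  1. , 42.7]), array([-0.0029, -0.0003, -0.0031]))
```

```bash
python3 -m inch '[[[0,1,15,0,0,-0.003],[0,0,12,0,0,0],[0,0,7,0,0,0],[0,0,4,0,0,0],[0,0,2,0,0,0],[0,0,1,0,0,0],[0,0,0,0,0,0],[0,0,0,0,0,0]]]'; python3 -c "
from h import *
print(where())"
```

```text
time: 27.5
tcp_pos: [0.4877, 0.0675, 0.0363]
orientation: [2.103, 2.333, 0.001]
ft_force: [1.3, 0.2, -2.0]
grip_width: 0.0468
grasp_force: 62.9
(array([ 2.5, 34.7, 36.3]), array([ 1.3,  0.2, -2. ]), 0.0468, 27.5)
```

```bash
python3 -m inch '[[[0,-1.2,1,0,0,0],[0,0,1,0,0,0],[0,0,1,0,0,0],[0,0,0.5,0,0,0],[0,0,0,0,0,0],[0,0,0,0,0,0]]]'; python3 -c "
from h import *
print(where())"
```

```text
time: 28.0
tcp_pos: [0.4862, 0.0673, 0.0329]
orientation: [-2.103, -2.334, 0.0]
ft_force: [-3.0, -0.4, 4.2]
grip_width: 0.0466
grasp_force: 63.6
(array([ 1. , 34.7, 32.9]), array([-3. , -0.4,  4.2]), 0.0466, 28.0)
```

```bash
python3 -m inch '[[[0,0,0,0,0,0],[0,0,0,0,0,0],[0,0,0,0,0,0],[0,0,0,0,0,0],[0,0,0,0,0,0],[0,0,0,0,0,0],[0,0,-15,0,0,0],[0,0,-30,0,0,0.1],[0,0,-35,0,0,0.1],[0,0,-35,0,0,0.1],[0,0,0,0,0,0.1],[0,0,0,0,0,0]]]' 1; python3 -m inch '[[[0,0,0,0,0,0],[0,0,0,0,0,0]]]'>/dev/null; python3 - <<'E'
from h import *
t=cam('top');s=cam('scene')
cv2.imwrite('pics/t5.png',cv2.resize(t['color'][110:225,90:400,::-1],None,fx=2.5,fy=2.5))
lab=cv2.cvtColor(t['color'],cv2.COLOR_RGB2LAB).astype(int);roi=(318,112,352,148);u0,v0,u1,v1=roi
bg=np.median(lab[v0:v1,u0:u1].reshape(-1,3),0)
for M in((lab[...,1]>bg[1]+8),(lab[...,2]<bg[2]-12)):
    for b in blobs(M.astype(np.uint8),roi,15):print(b[0].round(1),b[1],np.round(b[2][0],1))
print(where(),delta([.669,-.2185,.02],down(-.30)))
E
```

```text
time: 29.0
tcp_pos: [0.488, 0.0674, 0.1504]
orientation: [2.524, 1.865, 0.008]
ft_force: [-0.5, -0.5, -0.6]
grip_width: 0.0851
grasp_force: 0.0
[335.4 128. ] 143 [335.1 129. ]
[326.8 127.2] 76 [326.6 127.7]
[342.  130.3] 43 [341.8 131.2]
(array([ -0.4,  34.8, 145.3]), array([ 1. ,  0.5, -0.6]), 0.0853, 29.3) (array([-219.8,  259.7,  124.7]), array([-0.0033,  0.0011,  0.0051]))
```

View pics/t5.png

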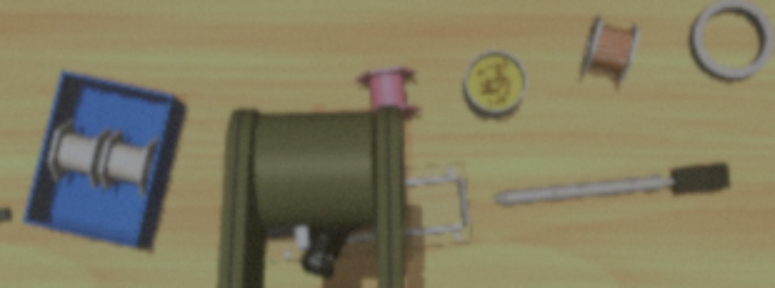

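Full spool B hasn't moved from crop (612,48), so I'll go to it.

```bash
python3 -m inch '[[[-22,26,0,0,0,0.005],[-22,26,0,0,0,0],[-22,26,0,0,0,0],[-22,26,0,0,0,0],[-22,26,0,0,0,0],[-22,26,0,0,0,0],[-22,26,0,0,0,0],[-22,26,0,0,0,0],[-22,26,0,0,0,0],[-22,26,30,0,0,0],[0,0,20,0,0,0],[0,0,0,0,0,0]]]'; python3 -m inch '[[[0,0,0,0,0,0],[0,0,0,0,0,0]]]'>/dev/null; python3 -c "
from h import *
print(delta([.669,-.2185,.02],down(-.30)))"
```

```text
time: 30.27
tcp_pos: [0.6643, -0.2176, 0.0918]
orientation: [-2.522, -1.855, 0.01]
ft_force: [-0.8, 1.2, -1.4]
grip_width: 0.0856
grasp_force: 0.0
(array([-1.2,  2. , 79.6]), array([-0.0007, -0.0003, -0.0002]))
```

```bash
python3 -m inch '[[[-1,2,25,0,0,0],[0,0,25,0,0,0],[0,0,18,0,0,0],[0,0,11,0,0,0],[0,0,0,0,0,0],[0,0,0,0,0,0]]]' >/dev/null; python3 -m inch '[[[0,0,0,0,0,0],[0,0,0,0,0,0],[0,0,0,0,0,0],[0,0,0,0,0,0],[0,0,0,0,0,0],[0,0,0,0,0,0],[0,0,0,0,0,0],[0,0,0,0,0,0],[0,0,0,0,0,0]]]' 0;  python3 -m inch '[[[0,0,-8,0,0,0],[0,0,-20,0,0,0],[0,0,-30,0,0,0],[0,0,-35,0,0,0],[0,0,-35,0,0,-0.1],[0,0,0,0,0,-0.1],[0,0,0,0,0,-0.1],[0,0,0,0,0,-0.103],[0,0,0,0,0,0],[0,0,0,0,0,0],[0,0,0,0,0,0]]]';python3 -c "
from h import *
print(where(),delta(rack(1,-35,80),down(.103)))"
```

```text
time: 31.68
tcp_pos: [0.6708, -0.2196, 0.023]
orientation: [2.527, 1.861, 0.003]
ft_force: [-0.0, -0.3, 6.6]
grip_width: 0.0471
grasp_force: 61.7
time: 32.6
tcp_pos: [0.6689, -0.2188, 0.1481]
orientation: [-2.107, -2.329, 0.001]
ft_force: [-0.8, 0.1, -2.1]
grip_width: 0.047
grasp_force: 61.1
(array([ 153.3, -268.7,  148.1]), array([-0.8,  0.1, -2.1]), 0.047, 32.6) (array([ 233.2, -153. ,   68.4]), array([-0.001 , -0.0006, -0.0033]))
```

```bash
python3 -m inch '[[[30,-20,0,0,0,-0.003],[30,-20,0,0,0,0],[30,-20,0,0,0,0],[30,-20,0,0,0,0],[30,-20,0,0,0,0],[30,-20,0,0,0,0],[30,-20,0,0,0,0],[23,-12,0,0,0,0],[0,0,20,0,0,0],[0,0,30,0,0,0],[0,0,18,0,0,0],[0,0,0,0,0,0]]]'; python3 -m inch '[[[0,0,0,0,0,0],[0,0,0,0,0,0]]]'>/dev/null;python3 -c "
from h import *
print(delta(rack(1,-35,35),down(.103)))"
```

```text
time: 33.6
tcp_pos: [0.49, -0.0025, 0.0761]
orientation: [-2.098, -2.328, 0.008]
ft_force: [-0.8, 0.6, -2.2]
grip_width: 0.0467
grasp_force: 61.4
(array([ 1.5, -1.4, 46.9]), array([0.0017, 0.0004, 0.001 ]))
```

```bash
python3 -m inch '[[[0,-1,15,0,0,0],[0,0,12,0,0,0],[0,0,9,0,0,0],[0,0,6,0,0,0],[0,0,2,0,0,0],[0,0,0,0,0,0],[0,0,0,0,0,0],[0,0,0,0,0,0]]]'; python3 -c "
from h import *
print(where())"
```

```text
time: 34.43
tcp_pos: [0.4935, -0.0033, 0.0373]
orientation: [2.101, 2.334, 0.001]
ft_force: [0.3, 0.5, -1.1]
grip_width: 0.0467
grasp_force: 61.5
(array([  0.9, -36.3,  37.3]), array([ 0.3,  0.5, -1.1]), 0.0467, 34.4)
```

```bash
python3 -m inch '[[[0,0,1,0,0,0],[0,0,1,0,0,0],[0,0,0.5,0,0,0],[0,0,0,0,0,0],[0,0,0,0,0,0]]]'; python3 -c "
from h import *
print(where())"
```

```text
time: 34.85
tcp_pos: [0.4933, -0.0033, 0.035]
orientation: [2.102, 2.334, 0.001]
ft_force: [-2.8, -0.0, 5.4]
grip_width: 0.047
grasp_force: 62.1
(array([  0.8, -36.3,  35. ]), array([-2.8, -0. ,  5.4]), 0.047, 34.9)
```

```bash
python3 -m inch '[[[0,0,0,0,0,0],[0,0,0,0,0,0],[0,0,0,0,0,0],[0,0,0,0,0,0],[0,0,0,0,0,0],[0,0,0,0,0,0],[0,0,-15,0,0,0],[0,0,-30,0,0,0],[0,0,-35,0,0,0],[0,0,-20,0,0,0],[0,-40,0,0,0,0],[0,-40,0,0,0,0]]]' 1; python3 -m inch '[[[-40,-20,0,0,0,0],[-40,0,0,0,0,0],[-40,0,0,0,0,0],[0,0,0,0,0,0],[0,0,0,0,0,0]]]'>/dev/null; python3 - <<'E'
from h import *
t=cam('top');s=cam('scene')
a=cv2.resize(t['color'][110:225,160:400,::-1],None,fx=3,fy=3);b=cv2.resize(s['color'][150:250,180:360,::-1],None,fx=2.5,fy=2.5)
c=np.zeros((600,720,3),np.uint8);c[:345]=a;c[345:345+b.shape[0],:b.shape[1]]=b[:255];cv2.imwrite('pics/p6.png',c);cv2.imwrite('pics/t6raw.png',t['color'][:,:,::-1])
print(where())
E
```

```text
time: 35.85
tcp_pos: [0.4147, -0.0119, 0.1365]
orientation: [2.099, 2.333, 0.003]
ft_force: [-1.3, 0.2, 0.8]
grip_width: 0.0851
grasp_force: 0.0
(array([ -98.2, -153.3,  133.9]), array([ 1.7, -0.1, -0.6]), 0.085, 36.4)
```

View pics/p6.png

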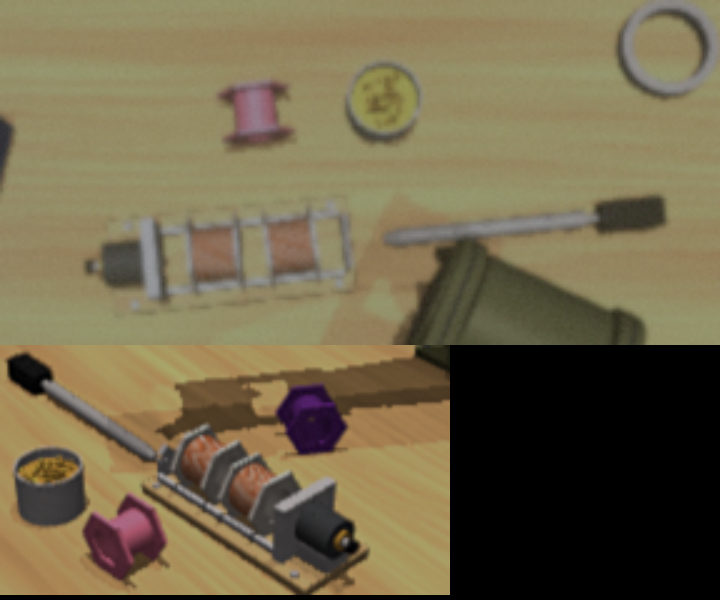

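Both full spools stand upright on the rack, at crop (213,250) and (291,243). The spindle lies undisturbed, so I'll regrasp it at the recorded pose.

```bash
python3 -m inch '[[[-36,17,0,0,0,0],[-36,17,0,0,0,0],[-36,17,0,0,0,0],[-36,17,0,0,0,0],[-36,17,0,0,0,0],[-25,14,0,0,-0.05,0],[0,0,0,0,0,0],[0,0,0,0,0,0],[0,0,0,0,0,0]]]'; python3 -c "
from h import *
print(delta([.5257,-.3215,.0045],[2.07804,2.30584,-.05198]))
t=cam('top')
print(where())"
```

```text
time: 37.12
tcp_pos: [0.5269, -0.3216, 0.1334]
orientation: [2.076, 2.311, -0.051]
ft_force: [0.5, 0.7, 0.1]
grip_width: 0.0857
grasp_force: 0.0
(array([  6.5,  -1. , 128.7]), array([-0.0011, -0.0019,  0.0031]))
(array([   1.2, -356.4,  133.6]), array([-0.4,  0.9, -1.1]), 0.0852, 37.2)
```

```bash
python3 -m inch '[[[3,-0.5,28,0,0,0.003],[3.5,-0.5,30,0,0,0],[0,0,30,0,0,0],[0,0,20,0,0,0],[0,0,12,0,0,0],[0,0,7,0,0,0],[0,0,0,0,0,0],[0,0,0,0,0,0],[0,0,0,0,0,0]]]';python3 -c "
from h import *
print(delta([.5257,-.3215,.0045],[2.07804,2.30584,-.05198]))"
```

```text
time: 37.92
tcp_pos: [0.5272, -0.3243, 0.009]
orientation: [2.078, 2.301, -0.051]
ft_force: [-0.4, -0.1, -0.6]
grip_width: 0.0855
grasp_force: 0.0
(array([ 3.2, -1.2,  4.3]), array([ 0.0026,  0.0021, -0.002 ]))
```

```bash
python3 -m inch '[[[3,-1,2,0,0,-0.002],[0,0,2,0,0,0],[0,0,0,0,0,0],[0,0,0,0,0,0]]]' >/dev/null;python3 -m inch '[[[0,0,0,0,0,0],[0,0,0,0,0,0],[0,0,0,0,0,0],[0,0,0,0,0,0],[0,0,0,0,0,0],[0,0,0,0,0,0],[0,0,0,0,0,0],[0,0,0,0,0,0],[0,0,0,0,0,0],[0,0,0,0,0,0],[0,0,0,0,0,0]]]' 0;python3 -c "
from h import *
print(delta([.5257,-.3215,.0045],[2.07804,2.30584,-.05198]))"; python3 -m inch '[[[0,0,-4,0,0,0],[0,0,-8,0,0,0],[0,0,-10,0,0,0],[0,0,-6,0,0.05,0],[0,0,0,0,0,0],[0,0,0,0,0,0],[0,0,0,0,0,0]]]'; python3 - <<'E'
from h import *
print(where())
t=cam('top');s=cam('scene')
a=cv2.resize(t['color'][150:225,200:400,::-1],None,fx=4,fy=4);b=cv2.resize(s['color'][130:230,180:340,::-1],None,fx=3,fy=3)
c=np.zeros((600,800,3),np.uint8);c[:300]=a;c[300:600,:480]=b;cv2.imwrite('pics/p7.png',c)
E
```

```text
time: 39.17
tcp_pos: [0.5248, -0.3211, 0.0031]
orientation: [2.078, 2.305, -0.052]
ft_force: [-0.7, 1.1, 1.6]
grip_width: 0.0268
grasp_force: 61.5
(array([-0.6,  0.8, -1.4]), array([ 0.0003,  0.0003, -0.    ]))
time: 39.75
tcp_pos: [0.5244, -0.3195, 0.0308]
orientation: [2.103, 2.333, -0.001]
ft_force: [-0.1, -0.4, -2.2]
grip_width: 0.0273
grasp_force: 61.1
(array([  -0.8, -354. ,   30.8]), array([-0.1, -0.4, -2.2]), 0.0273, 39.8)
```

View pics/p7.png

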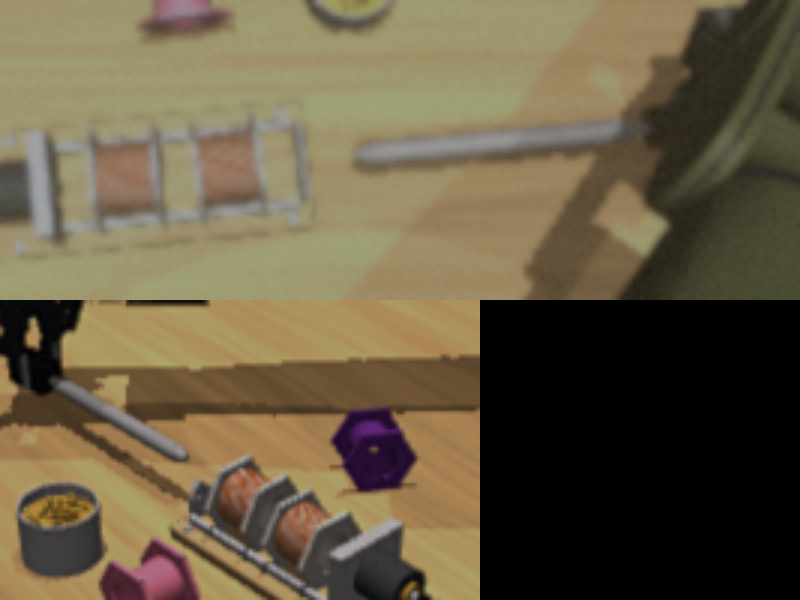

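```bash
python3 - <<'E'
from h import *
t=cam('top');s=cam('scene')
h=cv2.cvtColor(t['color'],cv2.COLOR_RGB2HSV);m=((h[...,1]<60)&(h[...,2]>95)).astype(np.uint8)
for b in blobs(m,(282,170,362,205),40):
    k=b[2];print(b[0],b[1],k)
hs=cv2.cvtColor(s['color'],cv2.COLOR_RGB2HSV);ms=((hs[...,1]<60)&(hs[...,2]>90)).astype(np.uint8)
for b in blobs(ms,(195,150,246,186),20): print(b[0],b[1],b[2],b[3])
for pt,ps in(((290,188.8),(241.5,182.3)),((289.5,188.75),(241.7,182.7))):
    w,e=tri(t,pt,s,ps);d=w[:2]-O;print(w,e,d@XD*1e3,d@YD*1e3)
a,b=cast(t,(289.8,188.8),.047),cast(t,(355,182.4),.055);d=a-b
for w in(a,b):print((w[:2]-O)@XD*1e3,(w[:2]-O)@YD*1e3)
E
```

```text
[321.45822102 185.23989218] 371 ((321.6236877441406, 185.27835083007812), (5.875776290893555, 67.45904541015625), 84.47245788574219)
[220.79569892 169.25268817] 186 ((220.61766052246094, 168.97059631347656), (48.36260223388672, 4.115966320037842), 30.963756561279297) [199 157  43  26]
[ 0.49976747 -0.09326452  0.04469487] 0.002350033459090627 -2.039812934528427 -126.42436128610538
[ 0.49997943 -0.09197646  0.04417427] 0.002266893769804528 -1.696565225721867 -125.16491799230594
-1.3169807388199763 -126.4600872671468
-2.1391535023196804 -303.2194219616887
```

```bash
python3 -m inch '[[[0,1.6,-3,0,0,0],[0,0,0,0,0,0],[10,0,0,0,0,0],[10,0,0,0,0,0],[10,0,0,0,0,0],[10,0,0,0,0,0],[10,0,0,0,0,0],[10,0,0,0,0,0],[0,0,0,0,0,0],[0,0,0,0,0,0]]]'; python3 -c "
from h import *
print(where())"; python3 -m inch '[[[10,0,0,0,0,0],[10,0,0,0,0,0],[10,0,0,0,0,0],[10,0,0,0,0,0],[10,0,0,0,0,0],[10,0,0,0,0,0],[10,0,0,0,0,0],[0,0,0,0,0,0],[0,0,0,0,0,0]]]'; python3 -c "
from h import *
print(where())"
```

```text
time: 40.78
tcp_pos: [0.5199, -0.259, 0.0339]
orientation: [2.102, 2.335, -0.0]
ft_force: [-0.1, -1.0, -1.7]
grip_width: 0.0273
grasp_force: 61.1
(array([   0.9, -293.4,   33.9]), array([-0.1, -1. , -1.7]), 0.0273, 40.8)
time: 41.53
tcp_pos: [0.5126, -0.1895, 0.0338]
orientation: [2.102, 2.335, -0.0]
ft_force: [1.0, 0.0, -1.3]
grip_width: 0.0268
grasp_force: 61.1
(array([   0.9, -223.4,   33.8]), array([ 1. ,  0. , -1.3]), 0.0268, 41.5)
```

```bash
python3 -m inch '[[[10,0,0,0,0,0],[10,0,0,0,0,0],[10,0,0,0,0,0],[10,0,0,0,0,0],[10,0,0,0,0,0],[10,0,0,0,0,0],[8,0,0,0,0,0],[0,0,0,0,0,0],[0,0,0,0,0,0]]]'; python3 -c "
from h import *
print(where())"; python3 -m inch '[[[4,0,0,0,0,0],[4,0,0,0,0,0],[4,0,0,0,0,0],[4,0,0,0,0,0],[4,0,0,0,0,0],[0,0,0,0,0,0]]]'; python3 -c "
from h import *
print(where())"
```

```text
time: 42.28
tcp_pos: [0.5056, -0.122, 0.0338]
orientation: [2.102, 2.335, -0.0]
ft_force: [0.1, -0.1, -1.1]
grip_width: 0.0272
grasp_force: 61.1
(array([   0.8, -155.6,   33.8]), array([ 0.1, -0.1, -1.1]), 0.0272, 42.3)
time: 42.78
tcp_pos: [0.5037, -0.1025, 0.034]
orientation: [2.102, 2.333, -0.0]
ft_force: [1.1, -3.1, -1.0]
grip_width: 0.027
grasp_force: 61.1
(array([   0.9, -136.1,   34. ]), array([ 1.1, -3.1, -1. ]), 0.027, 42.8)
```

```bash
python3 -m inch '[[[3,0,0,0,0,0],[3,0,0,0,0,0],[3,0,0,0,0,0],[3,0,0,0,0,0],[1.5,0,0,0,0,0],[0,0,0,0,0,0]]]'; python3 -c "
from h import *
print(where())"; python3 -m inch '[[[1,0,0,0,0,0],[1,0,0,0,0,0],[0,0,0,0,0,0],[0,0,0,0,0,0]]]'; python3 -c "
from h import *
print(where())"
```

```text
time: 43.28
tcp_pos: [0.5025, -0.0903, 0.0342]
orientation: [2.1, 2.333, -0.002]
ft_force: [0.5, -6.4, -1.1]
grip_width: 0.0271
grasp_force: 61.0
(array([   1. , -123.8,   34.2]), array([ 0.5, -6.4, -1.1]), 0.0271, 43.3)
time: 43.62
tcp_pos: [0.5024, -0.0887, 0.0343]
orientation: [2.1, 2.332, -0.003]
ft_force: [0.3, -7.1, -1.5]
grip_width: 0.0266
grasp_force: 61.0
(array([   1. , -122.2,   34.3]), array([ 0.3, -7.1, -1.5]), 0.0266, 43.6)
```

```bash
python3 -m inch '[[[1,0,0,0,0,0],[1,0,0,0,0,0],[0,0,0,0,0,0],[0,0,0,0,0,0]]]'; python3 -c "
from h import *
print(where())"; python3 -m inch '[[[0.7,0,0,0,0,0],[0.7,0,0,0,0,0],[0,0,0,0,0,0],[0,0,0,0,0,0]]]'; python3 -c "
from h import *
print(where())"
```

```text
time: 43.95
tcp_pos: [0.5022, -0.0868, 0.0343]
orientation: [2.1, 2.332, -0.003]
ft_force: [0.5, -8.2, -2.3]
grip_width: 0.0271
grasp_force: 61.0
(array([   1.1, -120.3,   34.3]), array([ 0.5, -8.2, -2.3]), 0.0271, 44.0)
time: 44.28
tcp_pos: [0.5022, -0.086, 0.0343]
orientation: [2.099, 2.332, -0.004]
ft_force: [0.2, -9.8, -1.7]
grip_width: 0.0271
grasp_force: 61.0
(array([   1.1, -119.4,   34.3]), array([ 0.2, -9.8, -1.7]), 0.0271, 44.3)
```

```bash
python3 -m inch '[[[0.7,0,0,0,0,0],[0.7,0,0,0,0,0],[0,0,0,0,0,0],[0,0,0,0,0,0]]]'; python3 -c "
from h import *
print(where())"
```

```text
time: 44.62
tcp_pos: [0.5022, -0.086, 0.0344]
orientation: [2.097, 2.33, -0.006]
ft_force: [0.7, -16.1, -3.9]
grip_width: 0.027
grasp_force: 60.8
(array([   1.1, -119.4,   34.4]), array([  0.7, -16.1,  -3.9]), 0.027, 44.6)
```

The grip is hard against the plate: y stays at −119.4 while the force rises to 16 N. I'll ease back slightly and lower the neck.

```bash
python3 -m inch '[[[-2,0,0,0,0,0],[-1.5,0,0,0,0,0],[0,0,0,0,0,0],[0,0,2,0,0,0],[0,0,2,0,0,0],[0,0,1.5,0,0,0],[0,0,0,0,0,0],[0,0,0,0,0,0]]]'; python3 -c "
from h import *
print(where())"; python3 -m inch '[[[0,0,1,0,0,0],[0,0,1,0,0,0],[0,0,0,0,0,0],[0,0,0,0,0,0]]]'; python3 -c "
from h import *
print(where())"
```

```text
time: 45.28
tcp_pos: [0.503, -0.0872, 0.0294]
orientation: [2.101, 2.331, 0.0]
ft_force: [0.4, -7.4, 0.8]
grip_width: 0.0269
grasp_force: 61.3
(array([   1.8, -120.8,   29.4]), array([ 0.4, -7.4,  0.8]), 0.0269, 45.3)
time: 45.62
tcp_pos: [0.5031, -0.0872, 0.0275]
orientation: [2.101, 2.33, 0.001]
ft_force: [1.8, -7.7, 0.6]
grip_width: 0.0266
grasp_force: 61.4
(array([   1.9, -120.8,   27.5]), array([ 1.8, -7.7,  0.6]), 0.0266, 45.6)
```

```bash
python3 -m inch '[[[0,0,0.7,0,0,0],[0,0,0.7,0,0,0],[0,0,0,0,0,0],[0,0,0,0,0,0]]]'; python3 -c "
from h import *
print(where())"
```

```text
time: 45.95
tcp_pos: [0.5032, -0.0872, 0.0266]
orientation: [2.102, 2.331, 0.0]
ft_force: [-0.9, -7.7, 4.2]
grip_width: 0.027
grasp_force: 61.9
(array([   2. , -120.8,   26.6]), array([-0.9, -7.7,  4.2]), 0.027, 46.0)
```

```bash
python3 -m inch '[[[-1.5,0,0,0,0,0],[-1.5,0,0,0,0,0],[-1.5,0,0,0,0,0],[-0.7,0,0,0,0,0],[0,0,0,0,0,0],[0,0,0,0,0,0]]]'; python3 -c "
from h import *
print(where())"
```

```text
time: 46.45
tcp_pos: [0.5034, -0.0918, 0.0261]
orientation: [2.103, 2.331, 0.001]
ft_force: [0.2, -5.8, 4.5]
grip_width: 0.0269
grasp_force: 61.7
(array([   1.7, -125.4,   26.1]), array([ 0.2, -5.8,  4.5]), 0.0269, 46.5)
```

```bash
python3 -m inch '[[[-0.7,0,0,0,0,0],[-0.7,0,0,0,0,0],[0,0,0,0,0,0],[0,0,0,0,0,0]]]'; python3 -c "
from h import *
print(where())"
```

```text
time: 46.78
tcp_pos: [0.5034, -0.092, 0.026]
orientation: [2.104, 2.333, 0.003]
ft_force: [-0.8, -1.1, 5.8]
grip_width: 0.0272
grasp_force: 62.1
(array([   1.7, -125.5,   26. ]), array([-0.8, -1.1,  5.8]), 0.0272, 46.8)
```

Shoulder contact is confirmed: y is stopped at −125.5 and the spring is now carried by the plate. I'll release and look.

```bash
python3 -m inch '[[[0,0,0,0,0,0],[0,0,0,0,0,0],[0,0,0,0,0,0],[0,0,0,0,0,0],[0,0,0,0,0,0],[0,0,0,0,0,0],[0,0,-10,0,0,0],[0,0,-25,0,0,0],[0,0,-30,0,0,0],[0,0,-35,0,0,0],[-25,-25,0,0,0,0],[-25,-25,0,0,0,0]]]' 1;python3 -m inch '[[[-30,-15,0,0,0,0],[-30,-15,0,0,0,0],[-30,-15,0,0,0,0],[-30,0,0,0,0,0],[0,0,0,0,0,0],[0,0,0,0,0,0]]]'; python3 - <<'E'
from h import *
t=cam('top');s=cam('scene')
a=cv2.resize(t['color'][110:225,90:330,::-1],None,fx=3,fy=3);b=cv2.resize(s['color'][160:260,180:360,::-1],None,fx=2.5,fy=2.5)
c=np.zeros((600,720,3),np.uint8);c[:345]=a;c[345:595,:450]=b;cv2.imwrite('pics/p8.png',c)
E
```

```text
time: 47.78
tcp_pos: [0.4602, -0.1481, 0.1294]
orientation: [2.094, 2.332, 0.004]
ft_force: [1.2, -1.3, -0.7]
grip_width: 0.0851
grasp_force: 0.0
time: 48.28
tcp_pos: [0.4255, -0.2725, 0.1257]
orientation: [2.106, 2.33, 0.001]
ft_force: [-0.8, -0.1, 0.4]
grip_width: 0.0858
grasp_force: 0.0
```

View pics/p8.png

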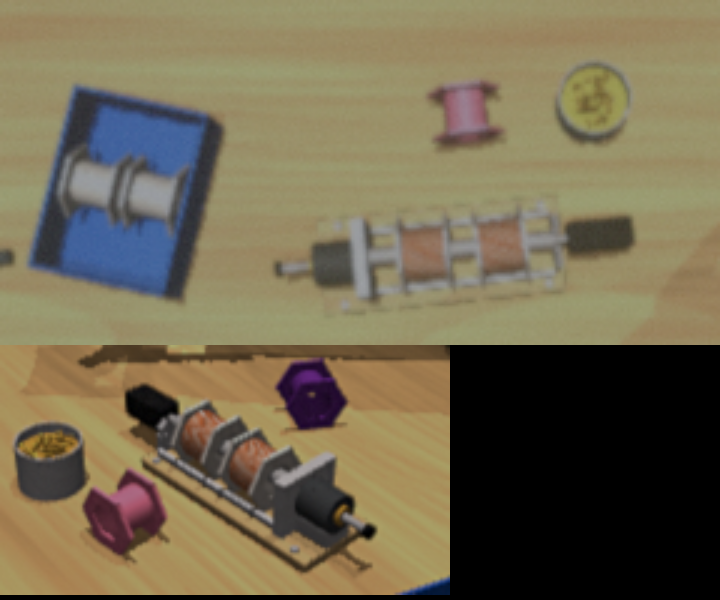

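The picture shows the rod through both full spools, the grip at crop (600,235), and the stem button out at (278,268), the same pixel as at the start. Both empties are in the bin, and the pink spool, purple spool and tin are untouched. I'll hand the job in.

```bash
python3 -c "
from rig import r
print(r.finish_job())"
```

```text
the job is handed in; nothing more can be done
None
```

I handed the job in at about 48 s: both empty spools are in the bin, both full spools stand on the rack, and the spindle is back through them and seated in its notch, held by the spring; no verdict came back.

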